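Press a flanged bronze bushing home in a carrier bearing block

ROBOT

A 7-joint arm with a two-finger parallel gripper is mounted at the origin on the work surface. World frame = base frame: x ahead of the robot, y to its left, z up, the work surface at z = 0. Lengths are in m, angles in rad, forces in N, time in s.
With the tool pointing down it reaches from about 0.425 to 0.925 m from the base axis. Payload 6.8 kg.
Tool frame: the origin (TCP) lies at the very end of the fingers, on their centre line; the grasp point (between the pads) lies 19 mm behind it (bot.grasp_offset is the distance from the TCP to the grasp point, in m); z points along the fingers, y is the direction in which the jaws open and shut (so a half turn about z gives the same grasp; the last joint's range is limited). The gripper opens to 85 mm and grips with 20 to 120 N. Pads are 22 mm wide; open, the fingers measure 114 mm over their backs; the gripper's body (76 mm by 85 mm) begins 54 mm behind the grasp point. The pads swing forward as they close: fully open they stand 13 mm farther back than shut.
Start: joints at [-1.288, 0.477, 0.022, 1.555, -0.011, 1.109, -0.083], TCP at [0.257, 0.624, 0.231] pointing down, gripper open.
Joint ranges: [-2.96, 2.96], [-0.34, 2.1], [-1.41, 1.46], [0.24, 2.44], [-1.37, 4.51], [0.17, 1.92], [-2.96, 2.96]. Speed limits (rad/s): [2.39, 2.39, 3.14, 3.14, 3.14, 3.14, 3.14].

INTERFACE

Orientations are given as a unit quaternion [w, x, y, z].
In Python, from station import monitor, cams, bot, finder gives the robot as it stands.
- The arm moves only by the tool jog_arm, never from a script. Its argument "plan" is a list of rows, each an object of numbers: "x", "y", "z": the shift along the tool's x, y, z as a fraction of full scale; "wx", "wy", "wz": the turn, a rotation vector about the tool's x, y, z as a fraction of full scale. A call has 1 to 12 rows; each row is the pose to reach, as a shift and turn from the pose measured when the call began, along the tool's axes at that moment, turning the shorter way round; what a row does not reach only later rows make up. Full scale, the value 1, is 20 cm for a shift and 180 degrees for a turn. A row lasts 1/12 s, in which the tool goes at most 41.7 mm and 7.16 degrees, less where a joint would pass 70% of its speed; a pose out of reach is approached as far as the arm can. A call with a number of a shift or a turn outside -1 to 1 is refused whole. A call with a gripper value outside its range is refused whole. "hand" is the opening, from -1 (shut) to 1 (fully open), set as the call begins (left out, the last holds). The fingers move at their own pace and stop on an object; "grip_force" is the grip in N (left out, the last holds). Time passes only in rows, so rows that repeat a pose let the fingers close. It gives the time, the measured TCP pose, the force and the opening at its end, in the units of the state.
- monitor.get_obs(): the state, without advancing time (a new reading comes with each control period).
- cams.read_camera(name): name is "scene" or "top" or "wrist"; returns the picture (384x512x3 uint8, red, green, blue); there is no depth.
- cams.get_calibration(name): a dict with "fx", "fy", "cx", "cy" (pixels), "extrinsics" (4x4, takes a point from world to camera coordinates). Camera axes: x right, y down, z forward; pixel columns grow to the right and rows downward; lengths in m; the calibration is good to about 2 mm. The wrist camera is an equidistant fisheye: a pixel r from the principal point sees the ray r / f radians off the axis. A picture is of the moment at which its call begins: read the wrist's pose just before it. get_calibration takes no time and is no camera call; for the wrist camera it gives the pose at the moment of the call.
- bot.hand_in(): hands the job in, once; it reports no verdict.
Trained networks look in the newest picture that a camera, given by its name, has taken for a name from the list of things; names that differ only in an ending like _2 or _b are one class to them, and where a whole thing is asked for, a point or a joint stands for the part that bears it (a point fixed in the world has none). Each returns a list of dicts, best first, with "confidence" (0 to 1); they miss things now and then, are a little off and sometimes report something else, mostly with a low value. They report only what shows in the picture. A call takes as long as a camera call. They do not tell look-alikes from the thing itself.
- finder.find_in(camera, target): "bbox" ([left, top, width, height] in pixels, round what is visible of it).
- finder.place_of(camera, target): "location" ([column, row] in pixels: a listed point, or the origin of a listed thing).
The state is a dict: "t": time; "q": joint angles; "joint_vel": joint speeds; "joint_torque": joint torques, N m; "eef_pos": TCP position; "tool_rot": TCP orientation; "contact_force": force on the tool from outside, world axes, zero at the start; "torque": the same for the moment, N m; "gripper_width": opening from 0.0 (shut) to 1.0 (fully open).
Only numpy, scipy, OpenCV 4.12 (cv2) and the standard library are available. Lean on these libraries where they do the work, as an engineer would, in place of code of your own. Each camera call takes 0.05 s, during which the arm holds its last target. There are 200 camera calls.

TASK

The bearing block clamped in the vise needs its new bronze bushing: start the bushing squarely in the bore with its flange up and let go of it while the flange still stands well proud, then press it steadily home with the red-handled driver until the flange bottoms flush on the block, and confirm the seat with a firm push of 20 to 25 N; never push harder than 30 N. Then stand the driver back upright in its wooden stand, and leave the worn black bushing and the other things lying about undisturbed.

Things in the scene. Friction and masses are not known exactly. Their poses are not given: they have to be found in the camera images.
- bushing: new bronze flanged bushing, orange-brown, standing flange up in the parts tray, 36 mm tall: sleeve 28 mm long, 30 mm in diameter (lowest 4 mm tapering to 28.4 mm at the tail), on top a flange 42 mm in diameter, 8 mm thick; 21 mm hole right through. Origin: centre of the tail end; z up its axis to the flange. 0.12 to 0.2 kg. Fully home, its origin is 28 mm below the height of jaw_mid
- jaw_mid (a point): point fixed to the vise, midway between its jaws, at the height of the block's flat top face (70 mm above the table); axes as the vise's. The block, aluminium, 90 (x) x 70 (y) x 45 mm, was clamped by hand: its bore's mouth lies in the top face on the y axis of this point, anywhere within 14 mm to either side; not measured, find it by eye or by touch
- bore_floor (a point): point fixed to the vise, 45 mm below jaw_mid, where the bore (vertical, 31 mm in diameter, right through) ends. From 10 to 22 mm below the mouth six steel crests of a tolerance ring stand in to 29.3 mm and yield: the bushing slides in freely for 10 to 12 mm and stands there by itself; from there the ring resists with 6 to 16 N, then the flange stops hard on the top face
- vise: blue machine vise, 200 x 100 mm base, bolted down, steel jaws across x that end 11 mm below the block's top face; origin in the middle of its underside, midway between the jaws; x along the screw, whose handle is on the -x side
- tray: grey shallow parts tray, 260 (x) x 110 (y) x 12 mm, floor 3 mm thick, fixed; origin at the centre of its underside. Bushing, worn bushing and shaft collar stand in it in a row along x, about 75 mm apart, in any order
- driver: bushing driver standing in its stand, 0.2 to 0.33 kg. Origin: centre of the lower end; z up. Steel pilot 19 mm in diameter from 0 to 12 mm (end tapers to 17 mm), enters the bushing's hole; steel head 40 mm in diameter from 12 to 22 mm, its flat underside presses on the flange; red handle 28 mm in diameter from 22 to 105 mm. Bushing home: origin 4 mm below the bore mouth
- stand: wooden block 90 x 90 x 30 mm, fixed, with a socket 25 mm in diameter and 18 mm deep in the middle of its top: the driver's pilot goes in, its head rests on the top face. Origin: centre of the underside; with the driver home, the driver's origin is 18 mm above it
- worn_bushing: worn black bushing of the same shape and size as the new one, standing in the tray; not to be used
- shaft_collar: steel shaft collar, ring 42 mm in diameter and 13 mm tall, in the tray; leave it alone
- grease_tin: green tin with black lid, 64 mm in diameter, 55 mm tall, beyond the vise; origin under its centre; leave it alone
- wrench: steel wrench, 180 mm long, lying beyond the vise; leave it alone
- screwdriver: yellow-handled screwdriver, 200 mm long, lying on the left, beside the tray; leave it alone
- mallet: rubber mallet with a wooden handle, 260 mm long, lying on the right, beside the stand; not needed, leave it alone
There are look-alikes about, which are no part of the job. Of the things like the bushing, leave any that is white; of the rest the smaller one is meant. Of the things like the driver, leave any that is yellow; of the rest the larger one is meant.

How it is judged:
On the way, in this order (a step that is already met when the one before it is completed fails the run):
1. the bushing stands started in the bore, square, released by the fingers, its flange still 8 to 23 mm above the block (z of bushing in the frame of jaw_mid between -0.02 and -0.005 m and horizontal distance between bushing and jaw_mid below 0.018 m and angle between bushing's own z axis and vertical below 0.15 rad and contact force between each of the fingers, driver and bushing below 0.3 N), for 0.2 s.
2. the driver presses on the bushing with at least 18 N while the flange is down on the block (within 1.5 mm) (z of bushing in the frame of jaw_mid below -0.0265 m and contact force between driver and bushing above 18 N), for 0.1 s.
At the end, for the whole second after the job is handed in: The bushing is in the bore, flange flush on the block (within 1.5 mm of fully down, square within 0.04 rad, within 18 mm of the middle of the jaws); the driver stands upright in its stand (within 8 mm of the socket centre and 6 mm in height, tilt under 0.08 rad); both at rest (z of bushing in the frame of jaw_mid below -0.0265 m and horizontal distance between bushing and jaw_mid below 0.018 m and angle between the z axis of bushing and the z axis of jaw_mid, either way round below 0.04 rad and horizontal distance between driver and stand below 0.008 m and z of driver in the frame of stand between 0.012 and 0.022 m and angle between driver's own z axis and vertical below 0.08 rad and linear speed of each of driver, bushing below 0.02 m/s); the robot touches nothing.
It fails at once if the driver presses on the bushing with more than 30 N (contact force between driver and bushing above 30 N).
It fails at once if the worn bushing or the shaft collar is moved more than 15 mm (distance of any of worn_bushing, shaft_collar from where it was at the start of the episode above 0.015 m).
It fails at once if the tin, wrench, screwdriver or mallet is moved more than 15 mm (distance of any of grease_tin, wrench, screwdriver, mallet from where it was at the start of the episode above 0.015 m).
It also fails if it takes over 72 s, if anything falls off the work surface, if the arm or the gripper's body presses on something with over 40 N, if the wrist force passes 120 N, or if a joint passes its speed limit or range.

## Working session

There is one attempt and no reset: what is moved stays moved. The work goes in short steps, Python scripts to look and compute and a tool call to move; the robot and the scene stay as the last step left them, time stands still between calls to the robot, and variables do not carry over. Pictures are saved under pics/ and viewed, about 8 in all and at most 12, crops included, and the job is handed in when it is done.

Besides the shell and the picture viewer there is one more tool, called after "Call:" as name([rows], argument=value, ...), one row to a line, values as JSON. jog_arm: Moves the arm, as the interface text tells. Shift numbers are shares of 20 cm and turn numbers shares of 180 degrees, none past 1 either way. Its arguments: {"type":"object","properties":{"plan":{"type":"array","items":{"type":"object","properties":{"x":{"type":"number","minimum":-1,"maximum":1},"y":{"type":"number","minimum":-1,"maximum":1},"z":{"type":"number","minimum":-1,"maximum":1},"wx":{"type":"number","minimum":-1,"maximum":1},"wy":{"type":"number","minimum":-1,"maximum":1},"wz":{"type":"number","minimum":-1,"maximum":1}}}},"hand":{"type":"number"},"grip_force":{"type":"number"}},"required":["plan"]}

```bash
mkdir -p pics
cat > h.py <<'E'
import numpy as np, cv2
from station import monitor, cams, bot, finder
from scipy.spatial.transform import Rotation as R
def ray(cam,uv):
    c=cams.get_calibration(cam);E=np.array(c["extrinsics"])
    x=(uv[0]-c["cx"])/c["fx"];y=(uv[1]-c["cy"])/c["fy"]
    if cam=="wrist":
        r=np.hypot(x,y);k=np.sin(r)/r if r>1e-9 else 1;d=np.array([x*k,y*k,np.cos(r)])
    else: d=np.array([x,y,1.])
    return -E[:3,:3].T@E[:3,3], E[:3,:3].T@d
def at(cam,uv,z):
    o,d=ray(cam,uv);return o+d*(z-o[2])/d[2]
def proj(cam,p):
    c=cams.get_calibration(cam);E=np.array(c["extrinsics"]);q=E[:3,:3]@p+E[:3,3]
    if cam=="wrist":
        n=np.hypot(q[0],q[1]);s=np.arctan2(n,q[2])/max(n,1e-9)
    else: s=1/q[2]
    return np.array([c["fx"]*q[0]*s+c["cx"],c["fy"]*q[1]*s+c["cy"]])
def Rt():
    w,x,y,z=monitor.get_obs()["tool_rot"];return R.from_quat([x,y,z,w])
def save(name,img): cv2.imwrite("pics/"+name,img[:,:,::-1])
def shift(target):  # world TCP target -> tool-axes fractions
    o=monitor.get_obs();return np.round(Rt().inv().apply(np.array(target)-o["eef_pos"])/0.2,4)
E
cat > a.py <<'E'
from h import *
o=monitor.get_obs();print(o["t"],o["eef_pos"],o["tool_rot"],o["contact_force"])
print(Rt().as_matrix().round(3))
t=cams.read_camera("top");
H={"bushing":.0,"worn_bushing":.0,"shaft_collar":.0,"driver":.018,"stand":0,"vise":0,"tray":0,"jaw_mid":.07,"grease_tin":0,"bore_floor":.025}
for n,z in H.items():
    for r in finder.place_of("top",n)[:4]: print("top",n,np.round(r["location"],1),round(r["confidence"],2),at("top",r["location"],z).round(3))
s=cams.read_camera("scene")
for n,z in H.items():
    for r in finder.place_of("scene",n)[:4]: print("scene",n,np.round(r["location"],1),round(r["confidence"],2),at("scene",r["location"],z).round(3))
save("top.png",cv2.resize(t,(800,600)));save("scene.png",cv2.resize(s,(800,600)))
print(monitor.get_obs()["t"])
E
python3 a.py
```

```text
0.0 [0.25688093 0.62358054 0.23033995] [-1.12851396e-04  1.94116000e-01  9.80978177e-01 -8.83848220e-04] [ 0.19138453  0.64462463 -0.57751329]
[[-0.925  0.381 -0.001]
 [ 0.381  0.925 -0.002]
 [-0.    -0.002 -1.   ]]
top bushing [211.9 209.4] 0.68 [0.601 0.161 0.   ]
top bushing [164.  167.7] 0.67 [0.745 0.322 0.   ]
top bushing [177.9 210.6] 0.63 [0.6   0.274 0.   ]
top bushing [331.8 216.6] 0.37 [ 0.568 -0.231  0.   ]
top worn_bushing [176.  231.5] 0.68 [0.531 0.28  0.   ]
top worn_bushing [252.3 225.6] 0.59 [0.545 0.029 0.   ]
top driver [364.9 226.8] 0.61 [ 0.532 -0.332  0.018]
top driver [338.1 257.7] 0.51 [ 0.436 -0.241  0.018]
top stand [332.4 219.1] 0.91 [ 0.56  -0.233  0.   ]
top vise [256.  225.2] 0.73 [0.546 0.017 0.   ]
top vise [336.  224.3] 0.45 [ 0.543 -0.244  0.   ]
top tray [178.5 231.5] 0.58 [0.531 0.271 0.   ]
top jaw_mid [254.5 226. ] 0.65 [0.539 0.021 0.07 ]
top grease_tin [213.5 162.2] 0.58 [0.76  0.155 0.   ]
top bore_floor [253.2 223.7] 0.94 [0.549 0.026 0.025]
top bore_floor [213.7 165.1] 0.48 [0.744 0.151 0.025]
scene bushing [384.5 284.2] 0.89 [0.75  0.333 0.   ]
scene bushing [316.6 230.6] 0.53 [0.591 0.167 0.   ]
scene bushing [356.4 235. ] 0.49 [0.589 0.275 0.   ]
scene worn_bushing [357.1 218.6] 0.76 [0.518 0.281 0.   ]
scene driver [195.3 185.8] 0.79 [ 0.471 -0.223  0.018]
scene driver [183.  201.7] 0.62 [ 0.557 -0.233  0.018]
scene driver [155.  199.1] 0.42 [ 0.56  -0.321  0.018]
scene stand [183.6 203.7] 0.72 [ 0.544 -0.238  0.   ]
scene vise [270.  212.1] 0.79 [0.535 0.028 0.   ]
scene tray [354.6 222.8] 0.78 [0.538 0.273 0.   ]
scene jaw_mid [268.  193.4] 0.75 [0.538 0.02  0.07 ]
scene grease_tin [310.8 279.5] 0.91 [0.767 0.161 0.   ]
scene grease_tin [353.5 221.5] 0.2 [0.533 0.27  0.   ]
scene bore_floor [268.8 206. ] 0.95 [0.538 0.024 0.025]
1.1
```

View pics/top.png

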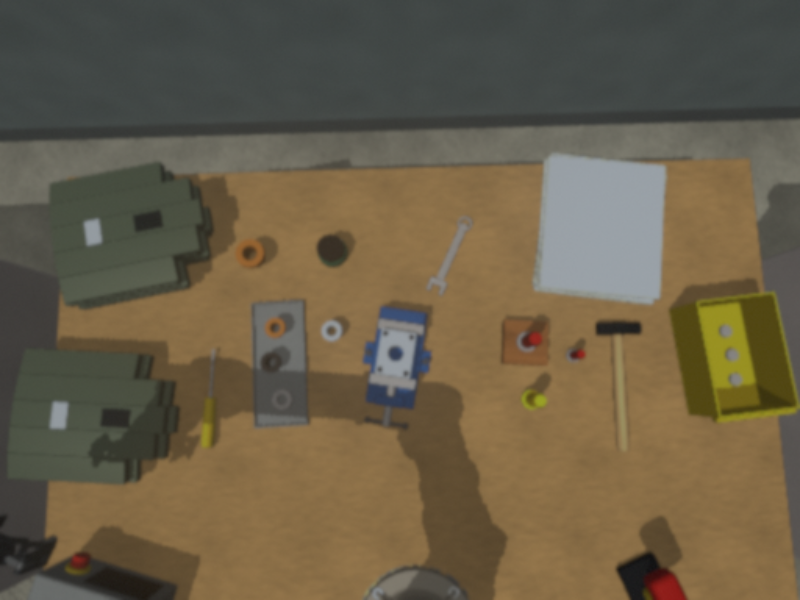

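View pics/scene.png

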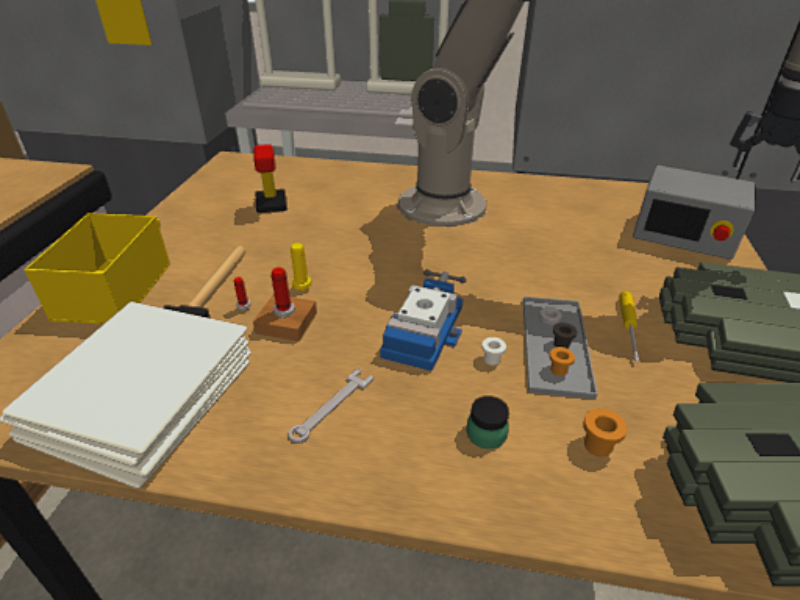

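The bushing candidates, in the 800x600 top view:
- A small orange one at (275,327), in the tray.
- A large orange one at (250,253).
- A white one at (331,330).

The small orange one is meant: it isn't white and it's the smaller of the rest.

The driver candidates:
- A red one at (528,340), in the stand.
- A smaller red one at (577,354).
- A yellow one at (535,400).

The larger red one, in the stand, is meant. I'll move toward the bushing and confirm with a wrist crop.

Call:
jog_arm([
  {"x": -0.2, "y": -0.09, "wz": -0.04},
  {"x": -0.4, "y": -0.18, "wz": -0.08},
  {"x": -0.6, "y": -0.26, "wz": -0.12},
  {"x": -0.8, "y": -0.35, "wz": -0.124},
  {"x": -1, "y": -0.44, "wz": -0.124},
  {"x": -1, "y": -0.44, "wz": -0.124},
], hand=0.6, grip_force=60)

```text
invalid input at $.plan[0]: expected keys x, y, z, wx, wy, wz
```

```bash
python3 -c "
from h import *
print(shift([.595,.274,.19]),monitor.get_obs()['contact_force'],monitor.get_obs()['gripper_width']);print(Rt().as_matrix().round(3))"
```

```text
[-2.2289 -0.9751  0.2065] [-0.26651677  0.31456182 -0.14185645] 0.9989560934301056
[[-0.925  0.381 -0.   ]
 [ 0.381  0.925 -0.   ]
 [ 0.    -0.    -1.   ]]
```

Call:
jog_arm([
  {"x": -0.2, "y": -0.09, "z": 0, "wx": 0, "wy": 0, "wz": -0.04},
  {"x": -0.4, "y": -0.18, "z": 0, "wx": 0, "wy": 0, "wz": -0.08},
  {"x": -0.6, "y": -0.26, "z": 0, "wx": 0, "wy": 0, "wz": -0.12},
  {"x": -0.8, "y": -0.35, "z": 0, "wx": 0, "wy": 0, "wz": -0.124},
  {"x": -1, "y": -0.44, "z": 0, "wx": 0, "wy": 0, "wz": -0.124},
  {"x": -1, "y": -0.44, "z": 0, "wx": 0, "wy": 0, "wz": -0.124},
], hand=0.6, grip_force=60)

```text
t: 1.6
eef_pos: [0.4154, 0.4594, 0.2316]
tool_rot: [0.002, 0.006, 1.0, -0.002]
contact_force: [0.7, -1.3, -0.2]
gripper_width: 0.801
```

```bash
python3 -c "
from h import *
print(shift([.595,.274,.19]),monitor.get_obs()['contact_force'],monitor.get_obs()['gripper_width']);print(Rt().as_matrix().round(3))"
```

```text
[-0.9079 -0.9159  0.2139] [ 0.74047247 -1.27176191 -0.15270166] 0.8007734588121584
[[-1.     0.011  0.003]
 [ 0.011  1.    -0.003]
 [-0.003 -0.003 -1.   ]]
```

Call:
jog_arm([
  {"x": -0.14, "y": -0.14, "z": 0, "wx": 0, "wy": 0, "wz": 0},
  {"x": -0.28, "y": -0.28, "z": 0, "wx": 0, "wy": 0, "wz": 0},
  {"x": -0.42, "y": -0.42, "z": 0, "wx": 0, "wy": 0, "wz": 0},
  {"x": -0.56, "y": -0.56, "z": 0.05, "wx": 0, "wy": 0, "wz": 0},
  {"x": -0.7, "y": -0.7, "z": 0.12, "wx": 0, "wy": 0, "wz": 0},
  {"x": -0.84, "y": -0.84, "z": 0.2, "wx": 0, "wy": 0, "wz": 0},
  {"x": -0.908, "y": -0.916, "z": 0.214, "wx": 0, "wy": 0, "wz": 0},
  {"x": -0.908, "y": -0.916, "z": 0.214, "wx": 0, "wy": 0, "wz": 0},
  {"x": -0.908, "y": -0.916, "z": 0.214, "wx": 0, "wy": 0, "wz": 0},
])

```text
t: 2.35
eef_pos: [0.596, 0.272, 0.1894]
tool_rot: [0.002, 0.008, 1.0, -0.002]
contact_force: [0.4, 1.0, 0.1]
gripper_width: 0.801
```

```bash
python3 -c "
from h import *
print(monitor.get_obs()['eef_pos'],np.abs(monitor.get_obs()['joint_vel']).max())
w=cams.read_camera('wrist')
c=cams.get_calibration('wrist');E=np.array(c['extrinsics']);print(c['fx'],c['cx'],c['cy'],-E[:3,:3].T@E[:3,3],E[:3,:3].round(2))
for r in finder.find_in('wrist','bushing'): 
  b=r['bbox'];print(r['confidence'],np.round(b,1),at('wrist',[b[0]+b[2]/2,b[1]+b[3]/2],.037).round(4))
for n,z in (('bushing',.003),('worn_bushing',.003),('shaft_collar',.003)):
 for r in finder.place_of('wrist',n): print(n,r['confidence'],np.round(r['location'],1),at('wrist',r['location'],z).round(4))
save('w1.png',cv2.resize(w,(800,600)))
"
```

```text
[0.59599684 0.27200618 0.18944469] 0.05007258360602388
297.3186396354542 250.36910773512676 193.70661241290864 [0.52633547 0.27555804 0.33294112] [[ 0.01  1.   -0.  ]
 [ 0.96 -0.01  0.27]
 [ 0.27 -0.01 -0.96]]
0.95 [235.9 163.8  36.7  39.2] [0.5993 0.2792 0.037 ]
0.74 [276.9 279.4  46.7  48.3] [0.7519 0.3353 0.037 ]
0.63 [125.4 158.8  40.9  35.1] [0.59   0.1641 0.037 ]
bushing 0.96 [154.3 173.7] [0.5944 0.1628 0.003 ]
bushing 0.74 [253.5 175.5] [0.5983 0.2794 0.003 ]
bushing 0.61 [292.1 292.4] [0.758  0.3303 0.003 ]
worn_bushing 0.88 [261.8 111. ] [0.5255 0.2891 0.003 ]
shaft_collar 0.59 [239.3  46.1] [0.4521 0.2649 0.003 ]
```

View pics/w1.png

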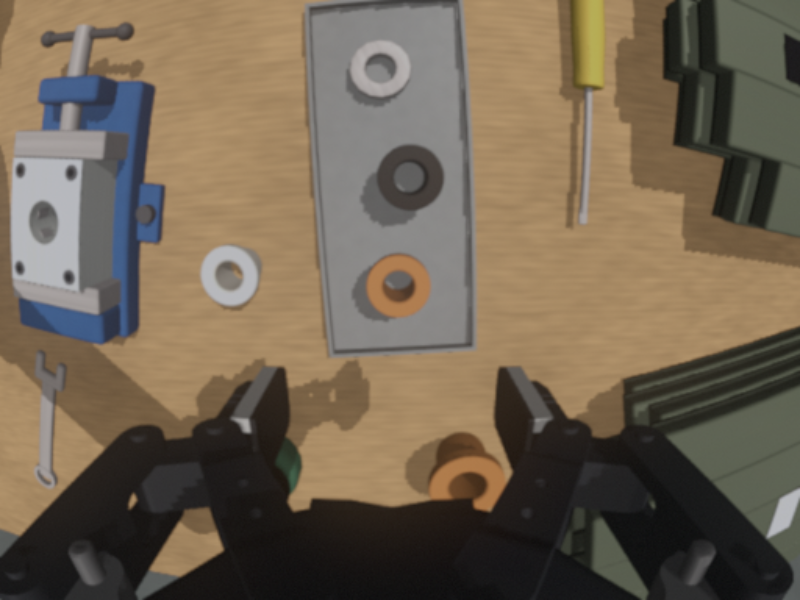

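The wrist view shows three things like the bushing: the small orange one in the tray at (398,285), the large orange one outside it at (466,485), and the white one at (230,275). The new bushing is the one in the tray, at about (0.599, 0.279). The fit with the tray and worn-bushing positions is consistent. Descending.

Call:
jog_arm([
  {"x": -0.016, "y": 0.037, "z": 0.15, "wx": 0, "wy": 0, "wz": 0},
  {"x": -0.016, "y": 0.037, "z": 0.3, "wx": 0, "wy": 0, "wz": 0},
  {"x": -0.016, "y": 0.037, "z": 0.45, "wx": 0, "wy": 0, "wz": 0},
  {"x": -0.016, "y": 0.037, "z": 0.5, "wx": 0, "wy": 0, "wz": 0},
  {"x": -0.016, "y": 0.037, "z": 0.5, "wx": 0, "wy": 0, "wz": 0},
], hand=0.4)

```text
t: 3.02
eef_pos: [0.5953, 0.2832, 0.0878]
tool_rot: [-0.001, 0.004, 1.0, -0.002]
contact_force: [-0.4, -1.3, -0.2]
gripper_width: 0.702
```

```bash
cat > hole.py <<'E'
from h import *
def dark(img,c0,r,thr=None):
    "ellipse centre of colour-orange blob near c0"
    hsv=cv2.cvtColor(img,cv2.COLOR_RGB2HSV);m=cv2.inRange(hsv,(5,110,60),(18,255,255));return m
E
python3 -c "
from h import *
print(monitor.get_obs()['eef_pos'],monitor.get_obs()['gripper_width'])
w=cams.read_camera('wrist')
for r in finder.find_in('wrist','bushing'): 
  b=r['bbox'];print(r['confidence'],np.round(b,1),at('wrist',[b[0]+b[2]/2,b[1]+b[3]/2],.037).round(4))
for r in finder.place_of('wrist','bushing'): print(r['confidence'],np.round(r['location'],1),at('wrist',r['location'],.003).round(4))
save('w2.png',w)
print(shift([.599,.279,.018]))
"
```

```text
[0.59527875 0.28320707 0.08776323] 0.7021522737186341
0.9 [ 65.5 177.4  58.7  52.5] [0.5931 0.1641 0.037 ]
0.58 [211.7 188.2  60.1  60.3] [0.6042 0.2778 0.037 ]
0.9 [105.6 192.6] [0.5948 0.1563 0.003 ]
0.84 [240.6 203.9] [0.6055 0.276  0.003 ]
[ 0.0013 -0.0253  0.3724]
```

View pics/w2.png

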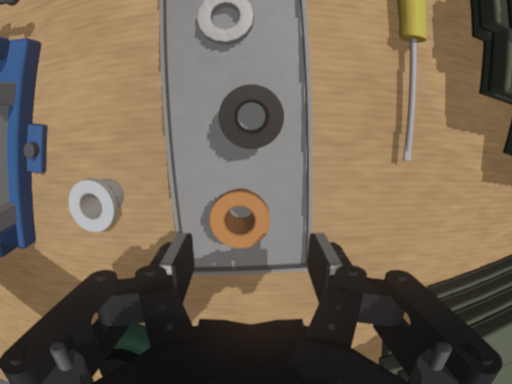

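The picture shows the bushing flange at (240,219) between the open fingers, and the fingers clear the tray walls. Averaging the two estimates gives about (0.603, 0.278).

Call:
jog_arm([
  {"x": -0.018, "y": -0.03, "z": 0.12, "wx": 0, "wy": 0, "wz": 0},
  {"x": -0.018, "y": -0.03, "z": 0.24, "wx": 0, "wy": 0, "wz": 0},
  {"x": -0.018, "y": -0.03, "z": 0.32, "wx": 0, "wy": 0, "wz": 0},
  {"x": -0.018, "y": -0.03, "z": 0.36, "wx": 0, "wy": 0, "wz": 0},
  {"x": -0.018, "y": -0.03, "z": 0.365, "wx": 0, "wy": 0, "wz": 0},
  {"x": -0.018, "y": -0.03, "z": 0.365, "wx": 0, "wy": 0, "wz": 0},
])

```text
t: 3.67
eef_pos: [0.6036, 0.2786, 0.0208]
tool_rot: [0.004, 0.004, 1.0, 0.0]
contact_force: [-0.1, -0.4, 1.2]
gripper_width: 0.7
```

Call:
jog_arm([
  {"x": 0, "y": 0, "z": 0, "wx": 0, "wy": 0, "wz": 0},
  {"x": 0, "y": 0, "z": 0, "wx": 0, "wy": 0, "wz": 0},
  {"x": 0, "y": 0, "z": 0, "wx": 0, "wy": 0, "wz": 0},
  {"x": 0, "y": 0, "z": 0, "wx": 0, "wy": 0, "wz": 0},
  {"x": 0, "y": 0, "z": 0, "wx": 0, "wy": 0, "wz": 0},
  {"x": 0, "y": 0, "z": 0, "wx": 0, "wy": 0, "wz": 0},
  {"x": 0, "y": 0, "z": 0, "wx": 0, "wy": 0, "wz": 0},
  {"x": 0, "y": 0, "z": 0, "wx": 0, "wy": 0, "wz": 0},
], hand=-1, grip_force=60)

```text
t: 4.33
eef_pos: [0.6052, 0.2789, 0.0233]
tool_rot: [0.005, 0.004, 1.0, 0.001]
contact_force: [-0.5, -1.3, 6.1]
gripper_width: 0.461
```

Call:
jog_arm([
  {"x": 0, "y": 0, "z": 0, "wx": 0, "wy": 0, "wz": 0},
  {"x": 0, "y": 0, "z": 0, "wx": 0, "wy": 0, "wz": 0},
  {"x": 0, "y": 0, "z": 0, "wx": 0, "wy": 0, "wz": 0},
])

```text
t: 4.58
eef_pos: [0.6055, 0.2792, 0.0239]
tool_rot: [0.006, 0.004, 1.0, 0.001]
contact_force: [0.8, 0.5, -2.0]
gripper_width: 0.46
```

```bash
python3 -c "
from h import *
o=monitor.get_obs();print(o['eef_pos'],o['gripper_width'],o['contact_force'],o['torque'],bot.grasp_offset)
w=cams.read_camera('wrist')
save('w3.png',w[120:384,110:410].repeat(2,0).repeat(2,1))
"
```

```text
[0.60546272 0.27924107 0.02388747] 0.4602095810881034 [ 0.80145619  0.52084664 -2.04220782] [-0.00174592  0.02176365  0.05783635] 0.0187
```

View pics/w3.png

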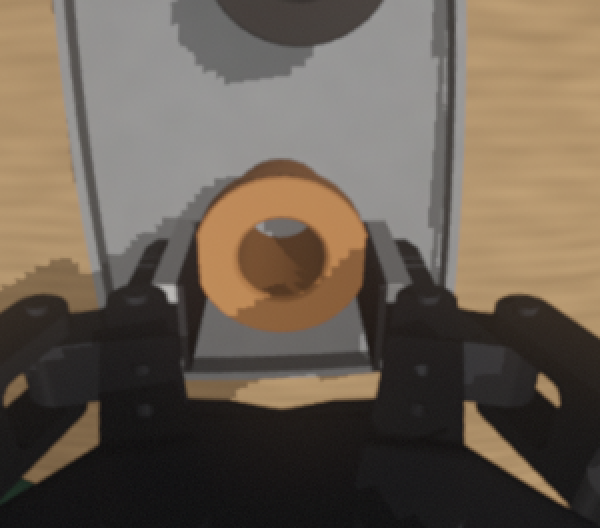

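The crop shows the flange gripped between the pads. Lifting, then measuring how it sits in the hand.

Call:
jog_arm([
  {"x": 0, "y": 0, "z": -0.1, "wx": 0, "wy": 0, "wz": 0},
  {"x": 0, "y": 0, "z": -0.25, "wx": 0, "wy": 0, "wz": 0},
  {"x": 0, "y": -0.1, "z": -0.4, "wx": 0, "wy": 0, "wz": 0},
  {"x": 0, "y": -0.25, "z": -0.55, "wx": 0, "wy": 0, "wz": 0},
  {"x": 0, "y": -0.43, "z": -0.6, "wx": 0, "wy": 0, "wz": 0},
  {"x": 0, "y": -0.6, "z": -0.65, "wx": 0, "wy": 0, "wz": 0},
  {"x": 0, "y": -0.8, "z": -0.65, "wx": 0, "wy": 0, "wz": 0},
  {"x": 0, "y": -1, "z": -0.65, "wx": 0, "wy": 0, "wz": 0},
  {"x": 0, "y": -1, "z": -0.65, "wx": 0, "wy": 0, "wz": 0},
  {"x": 0, "y": -1, "z": -0.65, "wx": 0, "wy": 0, "wz": 0},
  {"x": 0, "y": -1, "z": -0.65, "wx": 0, "wy": 0, "wz": 0},
])

```text
t: 5.55
eef_pos: [0.6019, 0.079, 0.153]
tool_rot: [0.005, 0.005, 1.0, 0.001]
contact_force: [0.6, 1.2, -1.5]
gripper_width: 0.461
```

```bash
cat > m.py <<'E'
from h import *
import sys
o=monitor.get_obs();p=o['eef_pos'];print(o['t'],p,o['gripper_width'],o['contact_force'],np.abs(o['joint_vel']).max());print(Rt().as_matrix().round(3))
w=cams.read_camera('wrist')
for n,z in (('bushing',p[2]+.015-.032),('jaw_mid',.07),('bore_floor',.025)):
 for r in finder.place_of('wrist',n): print(n,r['confidence'],np.round(r['location'],1),at('wrist',r['location'],z).round(4))
save(sys.argv[1],cv2.resize(w,(800,600)))
np.save('last.npy',w)
E
python3 m.py w4.png
```

```text
5.55 [0.60191422 0.07902777 0.15299112] 0.4605233494554765 [ 0.57016685  1.19263242 -1.52105777] 0.02884618578405214
[[-1.     0.009  0.011]
 [ 0.009  1.     0.002]
 [-0.011  0.003 -1.   ]]
bushing 0.81 [327.3 168.5] [0.5646 0.1241 0.136 ]
bushing 0.8 [248.3 222.2] [0.5961 0.0797 0.136 ]
jaw_mid 0.61 [179.8 122.6] [0.5413 0.0275 0.07  ]
bore_floor 0.88 [193.9 120.9] [0.5421 0.03   0.025 ]
```

View pics/w4.png

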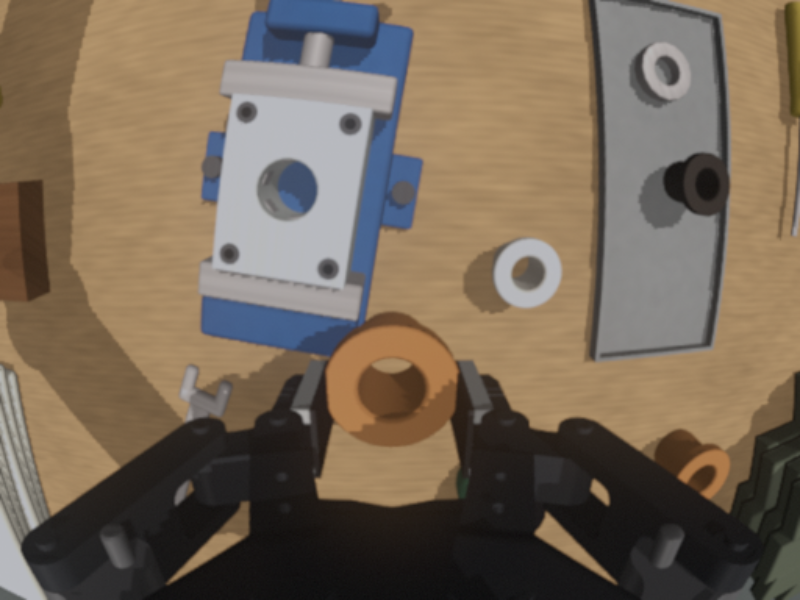

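The picture shows the bore mouth at (288,189) in the white block top and the gripped flange top at (392,384), sitting square in the hand.

```bash
cat > fit.py <<'E'
from h import *
def fit(w,mask,near):
    cs,_=cv2.findContours(mask,cv2.RETR_LIST,cv2.CHAIN_APPROX_NONE);best=None
    for c in cs:
        if len(c)<25 or cv2.contourArea(c)<150: continue
        e=cv2.fitEllipse(cv2.convexHull(c));d=np.hypot(e[0][0]-near[0],e[0][1]-near[1])
        if d<12: print('  ell',np.round(e[0],1),np.round(e[1],1),cv2.contourArea(c))
        if d<12 and (best is None or d<best[0]): best=(d,e)
    return best and best[1]
E
python3 -c "
from fit import *
w=np.load('last.npy');g=cv2.cvtColor(w,cv2.COLOR_RGB2GRAY);hsv=cv2.cvtColor(w,cv2.COLOR_RGB2HSV)
for thr in (140,150,160):
  e=fit(w,(g<thr).astype('uint8')*255,(184.3,121))
  if e: print('bore',thr,at('wrist',e[0],.07).round(4), [at('wrist',(e[0][0]+a,e[0][1]+b),.07).round(4) for a,b in ((e[1][0]/2,0),(-e[1][0]/2,0))])
m=cv2.inRange(hsv,(5,100,150),(20,255,255)); m=cv2.inRange(hsv,(8,120,165),(16,255,255))
p=monitor.get_obs()['eef_pos']
print('orange');e=fit(w,m,(251,246))
for uv in ((250.9,245.8),):
  print('flange',at('wrist',uv,p[2]+.015).round(4), at('wrist',(209,240),p[2]+.015)-at('wrist',(293,240),p[2]+.015))
fl=at('wrist',(250.9,245.8),p[2]+.015)
print('pix jaw corner->', at('wrist',(235*.64,95*.64),.07),at('wrist',(372*.64,109*.64),.07),at('wrist',(345*.64,288*.64),.07),at('wrist',(212*.64,266*.64),.07))
"
```

```text
ell [183.6 120.8] [38.4 39. ] 1132.5
bore 140 [0.54   0.0304 0.07  ] [array([0.5406, 0.0453, 0.07  ]), array([0.5393, 0.015 , 0.07  ])]
  ell [183.5 120.8] [39.  39.7] 1173.0
  ell [191.1 116.9] [162.4 191.8] 14844.0
bore 150 [0.5401 0.0303 0.07  ] [array([0.5406, 0.0455, 0.07  ]), array([0.5393, 0.0147, 0.07  ])]
  ell [183.6 120.8] [39.4 40.3] 1207.5
  ell [189.4 112.6] [153.5 183.8] 12595.5
bore 160 [0.5401 0.0303 0.07  ] [array([0.5406, 0.0457, 0.07  ]), array([0.5393, 0.0146, 0.07  ])]
orange
  ell [247.5 243.1] [66.  84.1] 2177.5
flange [0.5955 0.081  0.1679] [-0.0002989  -0.03996209  0.        ]
pix jaw corner-> [0.49116122 0.00460188 0.07      ] [0.5023412  0.07242155 0.07      ] [0.59055431 0.05779769 0.07      ] [ 0.57788405 -0.01213383  0.07      ]
```

Call:
jog_arm([
  {"x": 0.12, "y": -0.1, "z": 0, "wx": 0, "wy": 0, "wz": 0},
  {"x": 0.24, "y": -0.2, "z": 0, "wx": 0, "wy": 0, "wz": 0},
  {"x": 0.283, "y": -0.2545, "z": 0.05, "wx": 0, "wy": 0, "wz": 0},
  {"x": 0.283, "y": -0.2545, "z": 0.15, "wx": 0, "wy": 0, "wz": 0},
  {"x": 0.283, "y": -0.2545, "z": 0.24, "wx": 0, "wy": 0, "wz": 0},
  {"x": 0.283, "y": -0.2545, "z": 0.276, "wx": 0, "wy": 0, "wz": 0},
  {"x": 0.283, "y": -0.2545, "z": 0.276, "wx": 0, "wy": 0, "wz": 0},
  {"x": 0.283, "y": -0.2545, "z": 0.276, "wx": 0, "wy": 0, "wz": 0},
  {"x": 0.283, "y": -0.2545, "z": 0.276, "wx": 0, "wy": 0, "wz": 0},
])

```text
t: 6.5
eef_pos: [0.5465, 0.0308, 0.0978]
tool_rot: [0.006, 0.003, 1.0, 0.001]
contact_force: [1.1, -0.7, -2.1]
gripper_width: 0.462
```

```bash
python3 m.py w5.png; python3 -c "
import numpy as np,cv2
w=np.load('last.npy')[150:345,140:360];cv2.imwrite('pics/w5c.png',cv2.resize(w[:,:,::-1],None,fx=3,fy=3,interpolation=cv2.INTER_CUBIC))"
```

```text
6.5 [0.54647904 0.03082912 0.09780316] 0.46224759739445526 [ 1.11901897 -0.68455874 -2.14873141] 0.007660872049811058
[[-1.     0.005  0.012]
 [ 0.005  1.     0.003]
 [-0.012  0.003 -1.   ]]
bushing 0.87 [383.7 236.7] [0.5527 0.1154 0.0808]
bushing 0.64 [248.8 222.4] [0.541  0.0298 0.0808]
jaw_mid 0.85 [245.2 215.2] [0.5404 0.0275 0.07  ]
bore_floor 0.78 [246.  198.1] [0.5432 0.0274 0.025 ]
bore_floor 0.33 [246.3 183.4] [0.5317 0.0277 0.025 ]
```

View pics/w5c.png

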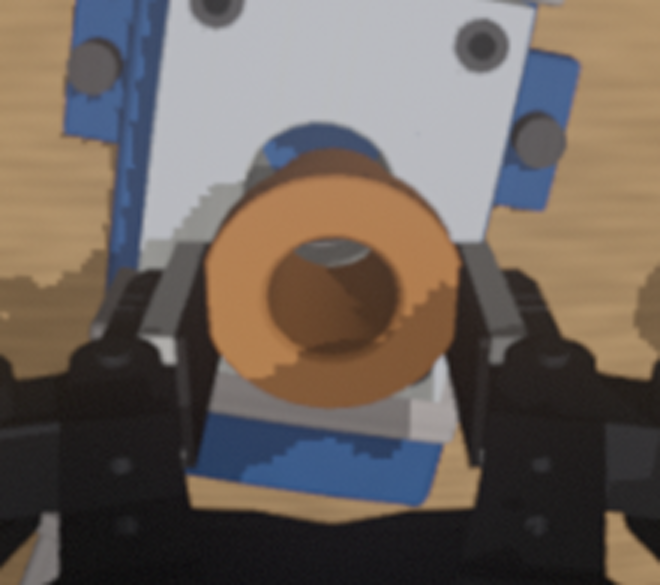

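The crop shows the bushing just above the bore: the bore's near arc peaks at (319,122) and the tail edge at (330,148), so it sits a few mm off. Computing the correction.

```bash
python3 -c "
from h import *
f=lambda u,v,z:at('wrist',(140+u/3,150+v/3),z)[:2].round(4)
tz=.0978
print('bore edge',f(319,122,.07),'bore L/R',f(247,180,.07),f(392,180,.07))
for d in (-.025,-.021,-.017): print('tail edge @',d,f(330,148,tz+d))
for d in (.011,.015,.019): print('flange',d,f(333,291,tz+d),'top/bot',f(333,175,tz+d),f(333,407,tz+d),'hole',f(333,297,tz+d),f(267,297,tz+d)-f(400,297,tz+d))
# model prediction
def crop(p): q=proj('wrist',np.array(p)); return ((q-[140,150])*3).round(0)
for cx in (.539,.541,.543):
  print(cx,'flange top edge',crop([cx-.021,.0308,tz+.015]),'bot',crop([cx+.021,.0308,tz+.015]),'tail edge r14.2',crop([cx-.0142,.0308,tz-.021]),'r15',crop([cx-.015,.0308,tz-.017]))
print('tcp axis',crop([.5465,.0308,tz+.015]),crop([.5465,.0308,tz-.021]))
"
```

```text
bore edge [0.5246 0.0283] bore L/R [0.5367 0.0136] [0.5369 0.043 ]
tail edge @ -0.025 [0.5291 0.0304]
tail edge @ -0.021 [0.5279 0.0304]
tail edge @ -0.017 [0.5266 0.0304]
flange 0.011 [0.5424 0.0308] top/bot [0.5222 0.0309] [0.5654 0.0307] hole [0.5435 0.0308] [-1.00e-04 -2.19e-02]
flange 0.015 [0.5404 0.0308] top/bot [0.5208 0.0309] [0.5627 0.0307] hole [0.5415 0.0308] [-0.0002 -0.0213]
flange 0.019 [0.5384 0.0308] top/bot [0.5194 0.0309] [0.56   0.0307] hole [0.5394 0.0308] [-1.00e-04 -2.05e-02]
0.539 flange top edge [332. 157.] bot [334. 394.] tail edge r14.2 [332. 133.] r15 [332. 135.]
0.541 flange top edge [332. 170.] bot [334. 403.] tail edge r14.2 [332. 143.] r15 [332. 145.]
0.543 flange top edge [333. 182.] bot [334. 413.] tail edge r14.2 [332. 153.] r15 [332. 155.]
tcp axis [333. 325.] [332. 237.]
```

Call:
jog_arm([
  {"x": 0.0085, "y": -0.0115, "z": 0, "wx": 0, "wy": 0, "wz": 0},
  {"x": 0.0085, "y": -0.0115, "z": 0.01, "wx": 0, "wy": 0, "wz": 0},
  {"x": 0.0085, "y": -0.0115, "z": 0.02, "wx": 0, "wy": 0, "wz": 0},
  {"x": 0.0085, "y": -0.0115, "z": 0.03, "wx": 0, "wy": 0, "wz": 0},
  {"x": 0.0085, "y": -0.0115, "z": 0.04, "wx": 0, "wy": 0, "wz": 0},
  {"x": 0.0085, "y": -0.0115, "z": 0.05, "wx": 0, "wy": 0, "wz": 0},
  {"x": 0.0085, "y": -0.0115, "z": 0.055, "wx": 0, "wy": 0, "wz": 0},
  {"x": 0.0085, "y": -0.0115, "z": 0.055, "wx": 0, "wy": 0, "wz": 0},
  {"x": 0.0085, "y": -0.0115, "z": 0.055, "wx": 0, "wy": 0, "wz": 0},
])

```text
t: 7.45
eef_pos: [0.5446, 0.0282, 0.0866]
tool_rot: [0.006, 0.003, 1.0, 0.001]
contact_force: [0.4, 1.1, -1.1]
gripper_width: 0.458
```

No reaction force with the tail about 4 mm into the bore, so it went in cleanly. Continuing to about 10 mm.

Call:
jog_arm([
  {"x": 0, "y": 0, "z": 0.01, "wx": 0, "wy": 0, "wz": 0},
  {"x": 0, "y": 0, "z": 0.02, "wx": 0, "wy": 0, "wz": 0},
  {"x": 0, "y": 0, "z": 0.028, "wx": 0, "wy": 0, "wz": 0},
  {"x": 0, "y": 0, "z": 0.028, "wx": 0, "wy": 0, "wz": 0},
  {"x": 0, "y": 0, "z": 0.028, "wx": 0, "wy": 0, "wz": 0},
  {"x": 0, "y": 0, "z": 0.028, "wx": 0, "wy": 0, "wz": 0},
])

```text
t: 7.95
eef_pos: [0.5446, 0.0282, 0.081]
tool_rot: [0.006, 0.003, 1.0, 0.001]
contact_force: [0.9, -0.2, -1.4]
gripper_width: 0.459
```

```bash
python3 m.py w6.png; python3 -c "
import numpy as np,cv2
w=np.load('last.npy')[150:345,140:360];cv2.imwrite('pics/w6c.png',cv2.resize(w[:,:,::-1],None,fx=3,fy=3,interpolation=cv2.INTER_CUBIC))"
```

```text
7.95 [0.54463371 0.02820516 0.08097024] 0.4593961409697026 [ 0.89718301 -0.23252615 -1.38798148] 0.002184905812241989
[[-1.     0.006  0.012]
 [ 0.006  1.     0.003]
 [-0.012  0.003 -1.   ]]
bushing 0.94 [473.5 345.8] [0.6831 0.2522 0.064 ]
bushing 0.71 [392.1 249.2] [0.5604 0.121  0.064 ]
bushing 0.68 [249.1 222.1] [0.539  0.0276 0.064 ]
jaw_mid 0.85 [250.6 226.2] [0.539  0.0285 0.07  ]
```

View pics/w6c.png

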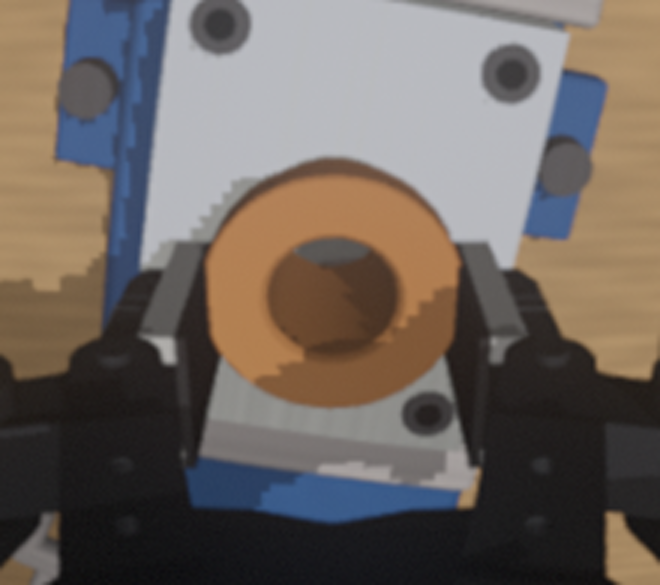

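The crop shows the bushing in the bore with the bore rim hidden under it, and the flange hasn't moved in the hand. Releasing.

Call:
jog_arm([
  {"x": 0, "y": 0, "z": 0, "wx": 0, "wy": 0, "wz": 0},
  {"x": 0, "y": 0, "z": 0, "wx": 0, "wy": 0, "wz": 0},
  {"x": 0, "y": 0, "z": 0, "wx": 0, "wy": 0, "wz": 0},
  {"x": 0, "y": 0, "z": 0, "wx": 0, "wy": 0, "wz": 0},
  {"x": 0, "y": 0, "z": 0, "wx": 0, "wy": 0, "wz": 0},
], hand=0.4)

```text
t: 8.57
eef_pos: [0.5448, 0.0282, 0.0812]
tool_rot: [0.006, 0.003, 1.0, 0.001]
contact_force: [0.4, 0.6, 0.5]
gripper_width: 0.699
```

Call:
jog_arm([
  {"x": 0, "y": 0, "z": -0.12, "wx": 0, "wy": 0, "wz": 0},
  {"x": 0, "y": 0, "z": -0.3, "wx": 0, "wy": 0, "wz": 0},
  {"x": 0, "y": 0, "z": -0.48, "wx": 0, "wy": 0, "wz": 0},
  {"x": 0, "y": 0, "z": -0.6, "wx": 0, "wy": 0, "wz": 0},
  {"x": 0, "y": -0.1, "z": -0.6, "wx": 0, "wy": 0, "wz": 0},
  {"x": 0, "y": -0.1, "z": -0.6, "wx": 0, "wy": 0, "wz": 0},
  {"x": 0, "y": -0.1, "z": -0.6, "wx": 0, "wy": 0, "wz": 0},
])

```text
t: 9.15
eef_pos: [0.543, 0.0069, 0.2012]
tool_rot: [0.006, 0.004, 1.0, 0.001]
contact_force: [0.6, 0.4, -0.7]
gripper_width: 0.701
```

```bash
python3 m.py w7.png; python3 -c "
import numpy as np,cv2
w=np.load('last.npy')
cv2.imwrite('pics/w7c.png',cv2.resize(w[:260,20:360,::-1],None,fx=2,fy=2))"
```

```text
9.15 [0.54304997 0.00690409 0.201237  ] 0.7011534401377735 [ 0.63666442  0.40553887 -0.65205349] 0.027109064768815742
[[-1.     0.008  0.012]
 [ 0.008  1.     0.003]
 [-0.012  0.003 -1.   ]]
bushing 0.97 [364.8 210.3] [0.5302 0.0769 0.1842]
bushing 0.86 [271.9 176.4] [0.5097 0.0205 0.1842]
bushing 0.63 [445.  295.6] [0.6038 0.1609 0.1842]
jaw_mid 0.93 [270.1 181.1] [0.5406 0.0278 0.07  ]
bore_floor 0.92 [272.7 172.6] [0.5423 0.0337 0.025 ]
```

View pics/w7c.png

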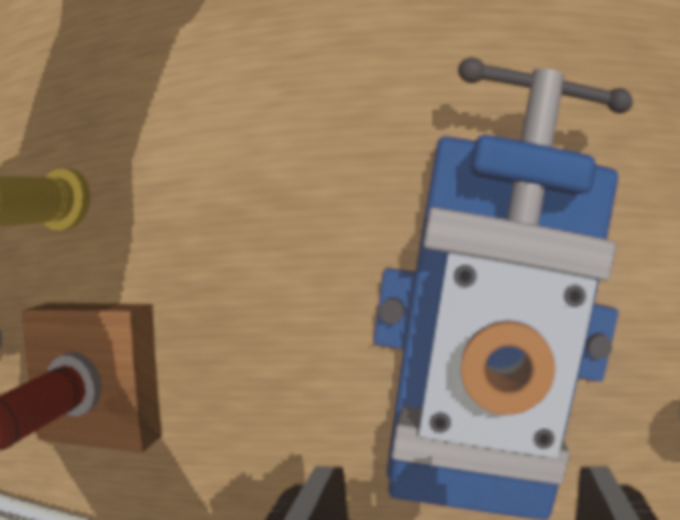

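The crop shows the bushing standing started in the bore, flange centre at (507,366). The red driver is in its stand at lower left, and the yellow one is separate.

Call:
jog_arm([
  {"x": 0, "y": -0.2, "z": 0, "wx": 0, "wy": 0, "wz": 0},
  {"x": 0, "y": -0.4, "z": 0, "wx": 0, "wy": 0, "wz": 0},
  {"x": 0, "y": -0.6, "z": 0, "wx": 0, "wy": 0, "wz": 0},
  {"x": 0, "y": -0.8, "z": 0, "wx": 0, "wy": 0, "wz": 0},
  {"x": 0, "y": -1, "z": 0, "wx": 0, "wy": 0, "wz": 0},
  {"x": 0, "y": -1, "z": 0, "wx": 0, "wy": 0, "wz": 0},
  {"x": 0, "y": -1, "z": 0, "wx": 0, "wy": 0, "wz": 0},
  {"x": 0, "y": -1, "z": 0, "wx": 0, "wy": 0, "wz": 0},
])

```text
t: 10.02
eef_pos: [0.5417, -0.1902, 0.1989]
tool_rot: [0.005, 0.002, 1.0, 0.002]
contact_force: [-0.2, -0.8, -0.4]
gripper_width: 0.7
```

```bash
python3 -c "
from h import *
o=monitor.get_obs();print(o['t'],o['eef_pos'],o['contact_force'])
w=cams.read_camera('wrist');np.save('last.npy',w)
for n,z in (('driver',.018),('stand',0)):
 for r in finder.place_of('wrist',n): print(n,r['confidence'],np.round(r['location'],1),at('wrist',r['location'],z).round(4))
for r in finder.find_in('wrist','driver'): print(r['confidence'],np.round(r['bbox'],1))
cv2.imwrite('pics/w8c.png',cv2.resize(w[60:310,100:400,::-1],None,fx=2.4,fy=2.4,interpolation=cv2.INTER_CUBIC))"
```

```text
10.0167 [ 0.54172734 -0.19016594  0.19888905] [-0.23962343 -0.78402454 -0.42443763]
driver 0.69 [129.8 163.9] [ 0.5306 -0.3289  0.018 ]
driver 0.68 [210.9 189.8] [ 0.5625 -0.2331  0.018 ]
stand 0.62 [211.3 181.7] [ 0.5576 -0.2348  0.    ]
0.95 [167.2  57.3  52.1  44.6]
0.85 [176.6 175.9  49.6  58.9]
0.73 [ 97.5 150.6  42.1  32.5]
0.44 [366.9  49.8 114.4 200.7]
```

View pics/w8c.png

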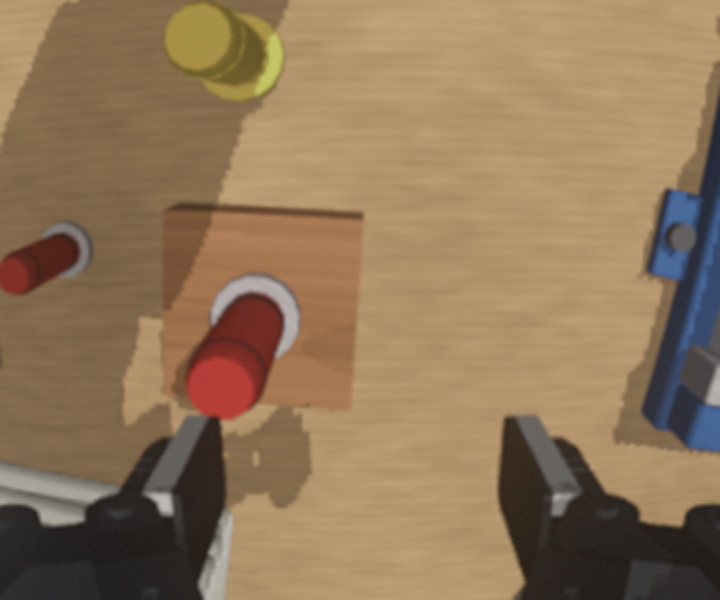

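The crop shows three driver-like things: the large red one in the stand (top at (226,378), head at (256,318)), the smaller red one at (20,270), and the yellow one at (205,40). The red one in the stand is the larger, so it's the one meant.

```bash
python3 -c "
from h import *
f=lambda u,v,z:at('wrist',(100+u/2.4,60+v/2.4),z)[:2].round(4)
print('top',f(226,378,.123),f(189,378,.123)-f(264,378,.123)); print('head',f(256,318,.04),f(212,318,.04)-f(300,318,.04))
print('stand',f(165,210,.03),f(362,216,.03),f(350,409,.03),f(170,400,.03)); a=[f(165,210,.03),f(350,409,.03)];print(np.mean(a,0))
print('shift',shift([.5625,-.2355,.15]))"
```

```text
top [ 0.5563 -0.2338] [ 0.0002 -0.0255]
head [ 0.5595 -0.2352] [-0.0002 -0.0396]
stand [ 0.5117 -0.2767] [ 0.5158 -0.1881] [ 0.6075 -0.1939] [ 0.6036 -0.2812]
[ 0.5596 -0.2353]
shift [-0.0999 -0.2317  0.2472]
```

Call:
jog_arm([
  {"x": -0.04, "y": -0.12, "z": 0, "wx": 0, "wy": 0, "wz": 0},
  {"x": -0.08, "y": -0.23, "z": 0, "wx": 0, "wy": 0, "wz": 0},
  {"x": -0.08, "y": -0.23, "z": 0.1, "wx": 0, "wy": 0, "wz": 0},
  {"x": -0.078, "y": -0.23, "z": 0.22, "wx": 0, "wy": 0, "wz": 0},
  {"x": -0.078, "y": -0.23, "z": 0.34, "wx": 0, "wy": 0, "wz": 0},
  {"x": -0.078, "y": -0.23, "z": 0.46, "wx": 0, "wy": 0, "wz": 0},
  {"x": -0.078, "y": -0.23, "z": 0.58, "wx": 0, "wy": 0, "wz": 0},
  {"x": -0.078, "y": -0.23, "z": 0.65, "wx": 0, "wy": 0, "wz": 0},
  {"x": -0.078, "y": -0.23, "z": 0.672, "wx": 0, "wy": 0, "wz": 0},
  {"x": -0.078, "y": -0.23, "z": 0.672, "wx": 0, "wy": 0, "wz": 0},
  {"x": -0.078, "y": -0.23, "z": 0.672, "wx": 0, "wy": 0, "wz": 0},
  {"x": -0.078, "y": -0.23, "z": 0.672, "wx": 0, "wy": 0, "wz": 0},
])

```text
t: 11.22
eef_pos: [0.56, -0.2349, 0.0663]
tool_rot: [0.006, 0.001, 1.0, 0.002]
contact_force: [1.4, -0.4, 0.1]
gripper_width: 0.697
```

Call:
jog_arm([
  {"x": 0, "y": 0, "z": 0, "wx": 0, "wy": 0, "wz": 0},
  {"x": 0, "y": 0, "z": 0, "wx": 0, "wy": 0, "wz": 0},
  {"x": 0, "y": 0, "z": 0, "wx": 0, "wy": 0, "wz": 0},
  {"x": 0, "y": 0, "z": 0, "wx": 0, "wy": 0, "wz": 0},
  {"x": 0, "y": 0, "z": 0, "wx": 0, "wy": 0, "wz": 0},
  {"x": 0, "y": 0, "z": 0, "wx": 0, "wy": 0, "wz": 0},
  {"x": 0, "y": 0, "z": 0, "wx": 0, "wy": 0, "wz": 0},
  {"x": 0, "y": 0, "z": 0, "wx": 0, "wy": 0, "wz": 0},
  {"x": 0, "y": 0, "z": 0, "wx": 0, "wy": 0, "wz": 0},
  {"x": 0, "y": 0, "z": 0, "wx": 0, "wy": 0, "wz": 0},
], hand=-1, grip_force=110)

```text
t: 12.05
eef_pos: [0.5609, -0.2354, 0.0677]
tool_rot: [0.007, 0.001, 1.0, 0.001]
contact_force: [-0.8, -1.3, 6.2]
gripper_width: 0.307
```

```bash
python3 -c "
from h import *
o=monitor.get_obs();print(o['t'],o['eef_pos'],o['contact_force'],o['torque'],o['gripper_width']);print(Rt().as_matrix().round(3))
w=cams.read_camera('wrist');np.save('last.npy',w)
for u in ((0,0,.045),(0,0,.123)): print(proj('wrist',np.array([.559,-.2352,u[2]])))
"
```

```text
12.05 [ 0.56085746 -0.23542165  0.06768974] [-0.75323738 -1.28879601  6.16659957] [0.08427109 0.17418632 0.02664429] 0.30699583110016176
[[-1.     0.001  0.014]
 [ 0.002  1.     0.002]
 [-0.014  0.002 -1.   ]]
[250.57803543 224.51716988]
[251.24234982 305.82038015]
```

Gripped: the opening matches the 28 mm handle with the same small bias as before. Lifting and carrying it toward the block.

Call:
jog_arm([
  {"x": 0, "y": 0, "z": -0.04, "wx": 0, "wy": 0, "wz": 0},
  {"x": 0, "y": 0, "z": -0.1, "wx": 0, "wy": 0, "wz": 0},
  {"x": 0, "y": 0, "z": -0.2, "wx": 0, "wy": 0, "wz": 0},
  {"x": 0, "y": 0, "z": -0.35, "wx": 0, "wy": 0, "wz": 0},
  {"x": 0, "y": 0.05, "z": -0.5, "wx": 0, "wy": 0, "wz": 0},
  {"x": 0, "y": 0.2, "z": -0.61, "wx": 0, "wy": 0, "wz": 0},
  {"x": 0, "y": 0.38, "z": -0.61, "wx": 0, "wy": 0, "wz": 0},
  {"x": 0, "y": 0.56, "z": -0.61, "wx": 0, "wy": 0, "wz": 0},
  {"x": 0, "y": 0.7, "z": -0.61, "wx": 0, "wy": 0, "wz": 0},
  {"x": 0, "y": 0.8, "z": -0.61, "wx": 0, "wy": 0, "wz": 0},
  {"x": 0, "y": 0.8, "z": -0.61, "wx": 0, "wy": 0, "wz": 0},
])

```text
t: 13.02
eef_pos: [0.5594, -0.0694, 0.191]
tool_rot: [0.007, -0.003, 1.0, 0.003]
contact_force: [0.5, 0.3, -1.9]
gripper_width: 0.302
```

```bash
python3 -c "
from h import *
o=monitor.get_obs();print(o['t'],o['eef_pos'],o['contact_force'],o['torque'],o['gripper_width']);print(Rt().as_matrix().round(3))
print(shift([.5415,.0285,.175]))
"
```

```text
13.0167 [ 0.55944159 -0.06942303  0.19096027] [ 0.53384202  0.30643135 -1.90509397] [ 0.05835081 -0.02471207  0.00037685] 0.30191635454567023
[[-1.    -0.006  0.015]
 [-0.006  1.     0.005]
 [-0.015  0.005 -1.   ]]
[0.088  0.4897 0.0811]
```

Call:
jog_arm([
  {"x": 0.03, "y": 0.17, "z": 0, "wx": 0, "wy": 0, "wz": 0},
  {"x": 0.06, "y": 0.34, "z": 0, "wx": 0, "wy": 0, "wz": 0},
  {"x": 0.09, "y": 0.45, "z": 0.05, "wx": 0, "wy": 0, "wz": 0},
  {"x": 0.09, "y": 0.49, "z": 0.12, "wx": 0, "wy": 0, "wz": 0},
  {"x": 0.09, "y": 0.49, "z": 0.156, "wx": 0, "wy": 0, "wz": 0},
  {"x": 0.09, "y": 0.49, "z": 0.156, "wx": 0, "wy": 0, "wz": 0},
  {"x": 0.09, "y": 0.49, "z": 0.156, "wx": 0, "wy": 0, "wz": 0},
  {"x": 0.09, "y": 0.49, "z": 0.156, "wx": 0, "wy": 0, "wz": 0},
])

```text
t: 13.68
eef_pos: [0.542, 0.0267, 0.1608]
tool_rot: [0.008, -0.002, 1.0, 0.002]
contact_force: [1.0, -0.6, -1.6]
gripper_width: 0.301
```

```bash
python3 -c "
from h import *
o=monitor.get_obs();print(o['t'],o['eef_pos'],o['contact_force'],o['gripper_width']);print(Rt().as_matrix().round(3))
w=cams.read_camera('wrist');np.save('last.npy',w)
cv2.imwrite('pics/w9c.png',cv2.resize(w[130:330,150:350,::-1],None,fx=3,fy=3,interpolation=cv2.INTER_CUBIC))
p=o['eef_pos']
def crop(q): return ((proj('wrist',np.array(q))-[150,130])*3).round(0)
ax=Rt().as_matrix()[:,2]
for dx in (-.003,0,.003):
  for h,r,n in ((0,.0085,'pilot'),(.012,.02,'headlow'),(.022,.02,'headtop')):
    c=p+[dx,0,0]+ax*0; c[2]=p[2]-.0497+h
    print(dx,n,'-x edge',crop(c-[r,0,0]),'+-y',crop(c+[0,r,0]),crop(c-[0,r,0]))
for dx in (.538,.540,.542):
  print('flange',dx,crop([dx-.021,.0285,.095]),'y',crop([dx,.0495,.095]),crop([dx,.0075,.095]),'hole -x',crop([dx-.0105,.0285,.095]))
"
```

```text
13.6833 [0.54195523 0.02671125 0.16076615] [ 1.03976544 -0.55468105 -1.55952612] 0.30052462348514486
[[-1.    -0.003  0.016]
 [-0.003  1.     0.005]
 [-0.016  0.005 -1.   ]]
-0.003 pilot -x edge [299. 197.] +-y [336. 233.] [262. 233.]
-0.003 headlow -x edge [299. 161.] +-y [392. 251.] [206. 251.]
-0.003 headtop -x edge [299. 174.] +-y [396. 268.] [202. 268.]
0 pilot -x edge [299. 210.] +-y [336. 245.] [262. 245.]
0 headlow -x edge [299. 175.] +-y [391. 264.] [207. 264.]
0 headtop -x edge [299. 189.] +-y [396. 282.] [202. 281.]
0.003 pilot -x edge [299. 222.] +-y [336. 257.] [262. 257.]
0.003 headlow -x edge [299. 189.] +-y [390. 277.] [207. 277.]
0.003 headtop -x edge [299. 203.] +-y [395. 295.] [203. 295.]
flange 0.538 [306. 123.] y [391. 207.] [220. 207.] hole -x [306. 166.]
flange 0.54 [306. 132.] y [391. 215.] [221. 215.] hole -x [306. 174.]
flange 0.542 [306. 140.] y [391. 223.] [221. 223.] hole -x [306. 182.]
```

View pics/w9c.png

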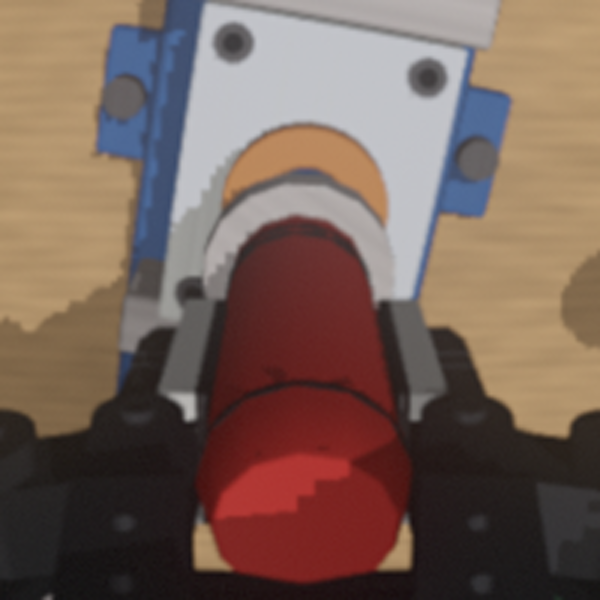

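The crop shows the driver head's arc peaking near (300,178) over the flange, whose edge is at (306,123). The driver is about 3.5 mm too far in +x and 1.6 mm too far in -y. Correcting, then lowering the pilot into the hole.

Call:
jog_arm([
  {"x": 0.019, "y": 0.0075, "z": 0, "wx": 0, "wy": 0, "wz": 0},
  {"x": 0.019, "y": 0.0075, "z": 0.02, "wx": 0, "wy": 0, "wz": 0},
  {"x": 0.019, "y": 0.0075, "z": 0.04, "wx": 0, "wy": 0, "wz": 0},
  {"x": 0.019, "y": 0.0075, "z": 0.06, "wx": 0, "wy": 0, "wz": 0},
  {"x": 0.019, "y": 0.0075, "z": 0.08, "wx": 0, "wy": 0, "wz": 0},
  {"x": 0.019, "y": 0.0075, "z": 0.1, "wx": 0, "wy": 0, "wz": 0},
  {"x": 0.019, "y": 0.0075, "z": 0.1, "wx": 0, "wy": 0, "wz": 0},
  {"x": 0.019, "y": 0.0075, "z": 0.1, "wx": 0, "wy": 0, "wz": 0},
])

```text
t: 14.4
eef_pos: [0.5384, 0.0285, 0.1404]
tool_rot: [0.008, -0.002, 1.0, 0.002]
contact_force: [-0.2, 0.0, -2.3]
gripper_width: 0.3
```

Call:
jog_arm([
  {"x": 0, "y": 0, "z": 0.01, "wx": 0, "wy": 0, "wz": 0},
  {"x": 0, "y": 0, "z": 0.02, "wx": 0, "wy": 0, "wz": 0},
  {"x": 0, "y": 0, "z": 0.03, "wx": 0, "wy": 0, "wz": 0},
  {"x": 0, "y": 0, "z": 0.03, "wx": 0, "wy": 0, "wz": 0},
  {"x": 0, "y": 0, "z": 0.03, "wx": 0, "wy": 0, "wz": 0},
])

```text
t: 14.82
eef_pos: [0.5387, 0.0286, 0.1343]
tool_rot: [0.008, -0.002, 1.0, 0.002]
contact_force: [0.0, -0.3, -2.4]
gripper_width: 0.305
```

Call:
jog_arm([
  {"x": 0, "y": 0, "z": 0.005, "wx": 0, "wy": 0, "wz": 0},
  {"x": 0, "y": 0, "z": 0.01, "wx": 0, "wy": 0, "wz": 0},
  {"x": 0, "y": 0, "z": 0.015, "wx": 0, "wy": 0, "wz": 0},
  {"x": 0, "y": 0, "z": 0.02, "wx": 0, "wy": 0, "wz": 0},
  {"x": 0, "y": 0, "z": 0.02, "wx": 0, "wy": 0, "wz": 0},
])

```text
t: 15.23
eef_pos: [0.5389, 0.0286, 0.1303]
tool_rot: [0.008, -0.002, 1.0, 0.002]
contact_force: [1.7, 0.1, -1.4]
gripper_width: 0.305
```

Call:
jog_arm([
  {"x": 0, "y": 0, "z": 0.005, "wx": 0, "wy": 0, "wz": 0},
  {"x": 0, "y": 0, "z": 0.01, "wx": 0, "wy": 0, "wz": 0},
  {"x": 0, "y": 0, "z": 0.015, "wx": 0, "wy": 0, "wz": 0},
  {"x": 0, "y": 0, "z": 0.015, "wx": 0, "wy": 0, "wz": 0},
])

```text
t: 15.57
eef_pos: [0.5399, 0.0292, 0.1278]
tool_rot: [0.009, -0.002, 1.0, 0.003]
contact_force: [1.9, 2.1, 2.9]
gripper_width: 0.302
```

Call:
jog_arm([
  {"x": 0, "y": 0, "z": 0.005, "wx": 0, "wy": 0, "wz": 0},
  {"x": 0, "y": 0, "z": 0.01, "wx": 0, "wy": 0, "wz": 0},
  {"x": 0, "y": 0, "z": 0.015, "wx": 0, "wy": 0, "wz": 0},
  {"x": 0, "y": 0, "z": 0.015, "wx": 0, "wy": 0, "wz": 0},
])

```text
t: 15.9
eef_pos: [0.5403, 0.0291, 0.1252]
tool_rot: [0.009, -0.002, 1.0, 0.003]
contact_force: [0.8, 0.4, 4.4]
gripper_width: 0.301
```

```bash
python3 -c "
from h import *
o=monitor.get_obs();print(o['t'],o['eef_pos'],o['contact_force'],o['torque'],o['gripper_width']);print(Rt().as_matrix().round(3))
w=cams.read_camera('wrist');np.save('last.npy',w)
cv2.imwrite('pics/w10c.png',cv2.resize(w[130:330,150:350,::-1],None,fx=3,fy=3,interpolation=cv2.INTER_CUBIC))
"
```

```text
15.9 [0.54033296 0.0291459  0.12521824] [0.80343796 0.44770242 4.44765645] [ 0.13835551 -0.23053884 -0.01704496] 0.30121780300705303
[[-1.    -0.004  0.019]
 [-0.004  1.     0.006]
 [-0.019  0.006 -1.   ]]
```

View pics/w10c.png

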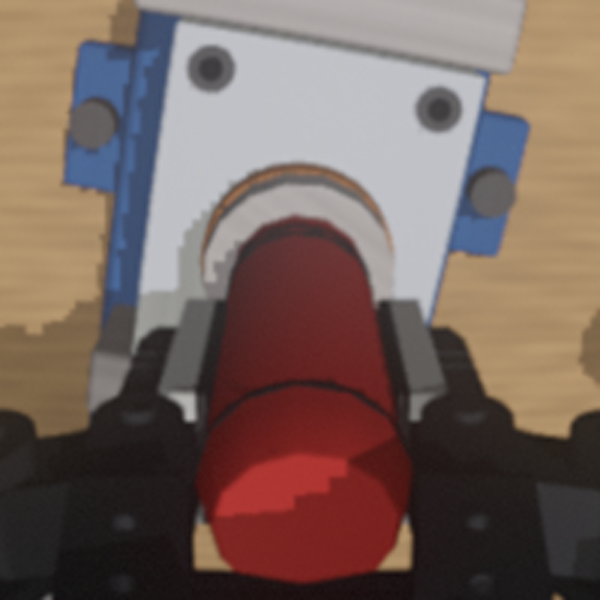

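The crop shows the head bearing squarely on the flange with an even orange rim. Pressing on steadily.

Call:
jog_arm([
  {"x": 0.003, "y": 0, "z": 0.005, "wx": 0, "wy": 0.001, "wz": 0},
  {"x": 0.003, "y": 0, "z": 0.01, "wx": 0, "wy": 0.001, "wz": 0},
  {"x": 0.003, "y": 0, "z": 0.015, "wx": 0, "wy": 0.001, "wz": 0},
  {"x": 0.003, "y": 0, "z": 0.02, "wx": 0, "wy": 0.001, "wz": 0},
  {"x": 0.003, "y": 0, "z": 0.02, "wx": 0, "wy": 0.001, "wz": 0},
])

```text
t: 16.37
eef_pos: [0.5402, 0.0292, 0.1216]
tool_rot: [0.008, -0.002, 1.0, 0.003]
contact_force: [1.3, 0.1, 4.4]
gripper_width: 0.304
```

Call:
jog_arm([
  {"x": 0, "y": 0, "z": 0.004, "wx": 0, "wy": 0, "wz": 0},
  {"x": 0, "y": 0, "z": 0.008, "wx": 0, "wy": 0, "wz": 0},
  {"x": 0, "y": 0, "z": 0.012, "wx": 0, "wy": 0, "wz": 0},
  {"x": 0, "y": 0, "z": 0.012, "wx": 0, "wy": 0, "wz": 0},
])

```text
t: 16.7
eef_pos: [0.5405, 0.0291, 0.1195]
tool_rot: [0.008, -0.002, 1.0, 0.003]
contact_force: [0.5, 0.8, 5.5]
gripper_width: 0.305
```

Call:
jog_arm([
  {"x": 0, "y": 0, "z": 0.003, "wx": 0, "wy": 0, "wz": 0},
  {"x": 0, "y": 0, "z": 0.006, "wx": 0, "wy": 0, "wz": 0},
  {"x": 0, "y": 0, "z": 0.009, "wx": 0, "wy": 0, "wz": 0},
  {"x": 0, "y": 0, "z": 0.009, "wx": 0, "wy": 0, "wz": 0},
])

```text
t: 17.03
eef_pos: [0.5406, 0.0291, 0.1181]
tool_rot: [0.009, -0.002, 1.0, 0.003]
contact_force: [0.6, 0.8, 5.9]
gripper_width: 0.302
```

Call:
jog_arm([
  {"x": 0, "y": 0, "z": 0.003, "wx": 0, "wy": 0, "wz": 0},
  {"x": 0, "y": 0, "z": 0.006, "wx": 0, "wy": 0, "wz": 0},
  {"x": 0, "y": 0, "z": 0.006, "wx": 0, "wy": 0, "wz": 0},
])

```text
t: 17.28
eef_pos: [0.5406, 0.0291, 0.1173]
tool_rot: [0.009, -0.002, 1.0, 0.003]
contact_force: [-0.1, 0.9, 6.1]
gripper_width: 0.307
```

Call:
jog_arm([
  {"x": 0, "y": 0, "z": 0.003, "wx": 0, "wy": 0, "wz": 0},
  {"x": 0, "y": 0, "z": 0.005, "wx": 0, "wy": 0, "wz": 0},
  {"x": 0, "y": 0, "z": 0.005, "wx": 0, "wy": 0, "wz": 0},
])

```text
t: 17.53
eef_pos: [0.5407, 0.029, 0.1166]
tool_rot: [0.009, -0.002, 1.0, 0.003]
contact_force: [0.1, -0.1, 4.9]
gripper_width: 0.3
```

Call:
jog_arm([
  {"x": 0, "y": 0, "z": 0.003, "wx": 0, "wy": 0, "wz": 0},
  {"x": 0, "y": 0, "z": 0.005, "wx": 0, "wy": 0, "wz": 0},
  {"x": 0, "y": 0, "z": 0.005, "wx": 0, "wy": 0, "wz": 0},
])

```text
t: 17.78
eef_pos: [0.5407, 0.0291, 0.116]
tool_rot: [0.009, -0.002, 1.0, 0.003]
contact_force: [-0.3, -0.4, 6.8]
gripper_width: 0.308
```

Call:
jog_arm([
  {"x": 0, "y": 0, "z": 0.003, "wx": 0, "wy": 0, "wz": 0},
  {"x": 0, "y": 0, "z": 0.005, "wx": 0, "wy": 0, "wz": 0},
  {"x": 0, "y": 0, "z": 0.005, "wx": 0, "wy": 0, "wz": 0},
])

```text
t: 18.03
eef_pos: [0.5408, 0.029, 0.1156]
tool_rot: [0.009, -0.002, 1.0, 0.003]
contact_force: [-0.4, 0.7, 8.1]
gripper_width: 0.306
```

Call:
jog_arm([
  {"x": 0, "y": 0, "z": 0.003, "wx": 0, "wy": 0, "wz": 0},
  {"x": 0, "y": 0, "z": 0.005, "wx": 0, "wy": 0, "wz": 0},
  {"x": 0, "y": 0, "z": 0.005, "wx": 0, "wy": 0, "wz": 0},
])

```text
t: 18.28
eef_pos: [0.5409, 0.029, 0.1156]
tool_rot: [0.009, -0.002, 1.0, 0.003]
contact_force: [-2.1, -0.4, 11.7]
gripper_width: 0.305
```

It has bottomed at TCP z 0.1156, the height I computed for fully home. Now the confirming push.

Call:
jog_arm([
  {"x": 0, "y": 0, "z": 0.004, "wx": 0, "wy": 0, "wz": 0},
  {"x": 0, "y": 0, "z": 0.006, "wx": 0, "wy": 0, "wz": 0},
  {"x": 0, "y": 0, "z": 0.007, "wx": 0, "wy": 0, "wz": 0},
  {"x": 0, "y": 0, "z": 0.007, "wx": 0, "wy": 0, "wz": 0},
  {"x": 0, "y": 0, "z": 0.007, "wx": 0, "wy": 0, "wz": 0},
])

```text
t: 18.7
eef_pos: [0.541, 0.029, 0.1155]
tool_rot: [0.009, -0.002, 1.0, 0.003]
contact_force: [-3.6, -0.7, 15.6]
gripper_width: 0.302
```

Call:
jog_arm([
  {"x": 0.003, "y": 0, "z": 0.004, "wx": 0, "wy": 0, "wz": 0},
  {"x": 0.003, "y": 0, "z": 0.007, "wx": 0, "wy": 0, "wz": 0},
  {"x": 0.003, "y": 0, "z": 0.0092, "wx": 0, "wy": 0, "wz": 0},
  {"x": 0.003, "y": 0, "z": 0.0092, "wx": 0, "wy": 0, "wz": 0},
  {"x": 0.003, "y": 0, "z": 0.0092, "wx": 0, "wy": 0, "wz": 0},
  {"x": 0.003, "y": 0, "z": 0.0092, "wx": 0, "wy": 0, "wz": 0},
])

```text
t: 19.2
eef_pos: [0.541, 0.029, 0.1155]
tool_rot: [0.009, -0.001, 1.0, 0.004]
contact_force: [-3.7, -0.6, 19.6]
gripper_width: 0.306
```

The push reads 19.6 N upward on the tool, plus about 2 N of driver weight, so about 21.5 N on the bushing. Lifting off.

Call:
jog_arm([
  {"x": 0, "y": 0, "z": -0.02, "wx": 0, "wy": 0, "wz": 0},
  {"x": 0, "y": 0, "z": -0.06, "wx": 0, "wy": 0, "wz": 0},
  {"x": 0, "y": 0, "z": -0.12, "wx": 0, "wy": 0, "wz": 0},
  {"x": 0, "y": 0, "z": -0.22, "wx": 0, "wy": 0, "wz": 0},
  {"x": 0, "y": 0, "z": -0.35, "wx": 0, "wy": 0, "wz": 0},
  {"x": 0, "y": -0.05, "z": -0.35, "wx": 0, "wy": 0, "wz": 0},
  {"x": 0, "y": -0.2, "z": -0.35, "wx": 0, "wy": 0, "wz": 0},
  {"x": 0, "y": -0.4, "z": -0.35, "wx": 0, "wy": 0, "wz": 0},
  {"x": 0, "y": -0.4, "z": -0.35, "wx": 0, "wy": 0, "wz": 0},
  {"x": 0, "y": -0.4, "z": -0.35, "wx": 0, "wy": 0, "wz": 0},
  {"x": 0, "y": -0.4, "z": -0.35, "wx": 0, "wy": 0, "wz": 0},
])

```text
t: 20.12
eef_pos: [0.539, -0.0518, 0.1841]
tool_rot: [0.008, -0.001, 1.0, 0.004]
contact_force: [0.7, 1.2, -1.3]
gripper_width: 0.304
```

```bash
cat > drv.py <<'E'
from h import *
o=monitor.get_obs();p=o['eef_pos'];print(o['t'],p,o['contact_force'],o['gripper_width']);print(Rt().as_matrix().round(4))
w=cams.read_camera('wrist');np.save('last.npy',w)
U,V=np.meshgrid(np.arange(512),np.arange(384));hsv=cv2.cvtColor(w,cv2.COLOR_RGB2HSV)
def crop(q): return proj('wrist',np.array(q)).round(1)
b=finder.find_in('wrist','bushing')
for r in b:
    c=r['bbox'];print('bush',r['confidence'],np.round(c,1),at('wrist',[c[0]+c[2]/2,c[1]+c[3]/2],.078).round(4),'width@.078', (at('wrist',[c[0]+c[2],c[1]+c[3]/2],.078)-at('wrist',[c[0],c[1]+c[3]/2],.078)).round(4)[1])
A=Rt().as_matrix()
for h,r in ((.022,.014),(.022,.02),(.012,.02)): print('pred dx=0',h,r,crop(p+[-r,0,-.0497+h]),crop(p+[-r+.003,0,-.0497+h]))
m=cv2.inRange(hsv,(0,120,40),(6,255,255))|cv2.inRange(hsv,(174,120,40),(180,255,255));ys,xs=np.where(m[:,225:275]>0);print('red first row',ys.min() if len(ys) else None, xs[ys<=ys.min()+1].mean()+225)
print(w[170:220,250].tolist()[::2])
E
python3 drv.py
```

```text
20.1167 [ 0.53901291 -0.05183297  0.18414456] [ 0.70598871  1.19604653 -1.31793319] 0.30368428121886765
[[-0.9999 -0.0018  0.0167]
 [-0.0016  1.      0.0073]
 [-0.0167  0.0072 -0.9998]]
bush 0.76 [314.7 165.1  45.4  50.4] [0.5402 0.0286 0.078 ] width@.078 0.0434
bush 0.74 [461.3 290.9  34.3  40.1] [0.7169 0.2754 0.078 ] width@.078 0.0845
bush 0.68 [401.4 205.6  36.9  32.6] [0.5733 0.124  0.078 ] width@.078 0.0481
pred dx=0 0.022 0.014 [247.6 201.7] [247.6 206.4]
pred dx=0 0.022 0.02 [247.7 192.2] [247.7 197. ]
pred dx=0 0.012 0.02 [247.7 187.7] [247.7 192.2]
red first row 203 250.04347826086956
[[182, 151, 113], [183, 154, 114], [188, 157, 117], [185, 154, 115], [183, 153, 114], [180, 150, 111], [183, 153, 113], [186, 156, 116], [176, 146, 109], [123, 108, 96], [112, 105, 103], [174, 168, 166], [178, 172, 170], [182, 175, 173], [182, 176, 174], [178, 171, 169], [123, 87, 84], [83, 44, 40], [74, 44, 41], [86, 45, 41], [104, 45, 41], [104, 46, 41], [104, 44, 40], [103, 43, 39], [103, 43, 39]]
```

Call:
jog_arm([
  {"x": -0.02, "y": -0.18, "z": 0, "wx": 0, "wy": 0, "wz": 0},
  {"x": -0.04, "y": -0.36, "z": 0, "wx": 0, "wy": 0, "wz": 0},
  {"x": -0.06, "y": -0.54, "z": 0, "wx": 0, "wy": 0, "wz": 0},
  {"x": -0.08, "y": -0.72, "z": 0, "wx": 0, "wy": 0, "wz": 0},
  {"x": -0.1, "y": -0.86, "z": 0.05, "wx": 0, "wy": 0, "wz": 0},
  {"x": -0.1, "y": -0.92, "z": 0.15, "wx": 0, "wy": 0, "wz": 0},
  {"x": -0.1, "y": -0.925, "z": 0.28, "wx": 0, "wy": 0, "wz": 0},
  {"x": -0.1, "y": -0.925, "z": 0.4, "wx": 0, "wy": 0, "wz": 0},
  {"x": -0.1, "y": -0.925, "z": 0.465, "wx": 0, "wy": 0, "wz": 0},
  {"x": -0.1, "y": -0.925, "z": 0.465, "wx": 0, "wy": 0, "wz": 0},
  {"x": -0.1, "y": -0.925, "z": 0.465, "wx": 0, "wy": 0, "wz": 0},
  {"x": -0.1, "y": -0.925, "z": 0.465, "wx": 0, "wy": 0, "wz": 0},
])

```text
t: 21.22
eef_pos: [0.5631, -0.2343, 0.0916]
tool_rot: [0.01, -0.003, 1.0, 0.004]
contact_force: [-1.0, -0.1, -1.8]
gripper_width: 0.305
```

```bash
python3 -c "
from h import *
o=monitor.get_obs();print(o['t'],o['eef_pos'],o['contact_force']);print(Rt().as_matrix().round(4))
w=cams.read_camera('wrist');np.save('last.npy',w)
for r in finder.place_of('wrist','stand')+finder.find_in('wrist','stand'): print(r)
cv2.imwrite('pics/w11c.png',cv2.resize(w[130:330,150:350,::-1],None,fx=3,fy=3,interpolation=cv2.INTER_CUBIC))
print(shift([.5608,-.236,.0675]))"
```

```text
21.2167 [ 0.56307304 -0.23430875  0.09163734] [-0.95584211 -0.09016374 -1.79570293]
[[-0.9998 -0.0056  0.0192]
 [-0.0055  1.      0.0072]
 [-0.0193  0.0071 -0.9998]]
{'location': [246.9, 187.7], 'confidence': 0.67}
{'bbox': [184.9, 129.4, 128.8, 122.5], 'confidence': 0.81}
[ 0.0134 -0.0071  0.1219]
```

Call:
jog_arm([
  {"x": 0.0134, "y": -0.0071, "z": 0, "wx": 0, "wy": 0.001, "wz": 0},
  {"x": 0.0134, "y": -0.0071, "z": 0.02, "wx": 0, "wy": 0.001, "wz": 0},
  {"x": 0.0134, "y": -0.0071, "z": 0.04, "wx": 0, "wy": 0.001, "wz": 0},
  {"x": 0.0134, "y": -0.0071, "z": 0.06, "wx": 0, "wy": 0.001, "wz": 0},
  {"x": 0.0134, "y": -0.0071, "z": 0.08, "wx": 0, "wy": 0.001, "wz": 0},
  {"x": 0.0134, "y": -0.0071, "z": 0.08, "wx": 0, "wy": 0.001, "wz": 0},
  {"x": 0.0134, "y": -0.0071, "z": 0.08, "wx": 0, "wy": 0.001, "wz": 0},
])

```text
t: 21.95
eef_pos: [0.5603, -0.2359, 0.0752]
tool_rot: [0.008, -0.002, 1.0, 0.004]
contact_force: [-0.7, -0.0, -2.7]
gripper_width: 0.302
```

The pilot tip is about 4 mm into the socket with no contact force. Seating it.

Call:
jog_arm([
  {"x": 0, "y": 0, "z": 0.01, "wx": 0, "wy": 0, "wz": 0},
  {"x": 0, "y": 0, "z": 0.02, "wx": 0, "wy": 0, "wz": 0},
  {"x": 0, "y": 0, "z": 0.03, "wx": 0, "wy": 0, "wz": 0},
  {"x": 0, "y": 0, "z": 0.038, "wx": 0, "wy": 0, "wz": 0},
  {"x": 0, "y": 0, "z": 0.04, "wx": 0, "wy": 0, "wz": 0},
  {"x": 0, "y": 0, "z": 0.04, "wx": 0, "wy": 0, "wz": 0},
])

```text
t: 22.45
eef_pos: [0.5605, -0.2358, 0.0677]
tool_rot: [0.008, -0.002, 1.0, 0.004]
contact_force: [-2.5, 1.4, 3.8]
gripper_width: 0.302
```

It's resting on the stand top: TCP z is 0.0677, the same as at pick-up. Opening.

Call:
jog_arm([
  {"x": 0, "y": 0, "z": 0, "wx": 0, "wy": 0, "wz": 0},
  {"x": 0, "y": 0, "z": 0, "wx": 0, "wy": 0, "wz": 0},
  {"x": 0, "y": 0, "z": 0, "wx": 0, "wy": 0, "wz": 0},
  {"x": 0, "y": 0, "z": 0, "wx": 0, "wy": 0, "wz": 0},
  {"x": 0, "y": 0, "z": 0, "wx": 0, "wy": 0, "wz": 0},
  {"x": 0, "y": 0, "z": 0, "wx": 0, "wy": 0, "wz": 0},
  {"x": 0, "y": 0, "z": 0, "wx": 0, "wy": 0, "wz": 0},
], hand=0.4)

```text
t: 23.03
eef_pos: [0.5606, -0.2358, 0.0676]
tool_rot: [0.008, -0.002, 1.0, 0.004]
contact_force: [-0.2, 0.2, 0.9]
gripper_width: 0.703
```

Call:
jog_arm([
  {"x": 0, "y": 0, "z": -0.1, "wx": 0, "wy": 0, "wz": 0},
  {"x": 0, "y": 0, "z": -0.25, "wx": 0, "wy": 0, "wz": 0},
  {"x": 0, "y": 0, "z": -0.4, "wx": 0, "wy": 0, "wz": 0},
  {"x": 0, "y": 0, "z": -0.55, "wx": 0, "wy": 0, "wz": 0},
  {"x": 0, "y": 0.1, "z": -0.66, "wx": 0, "wy": 0, "wz": 0},
  {"x": 0, "y": 0.3, "z": -0.66, "wx": 0, "wy": 0, "wz": 0},
  {"x": 0, "y": 0.5, "z": -0.66, "wx": 0, "wy": 0, "wz": 0},
  {"x": 0, "y": 0.55, "z": -0.66, "wx": 0, "wy": 0, "wz": 0},
  {"x": 0, "y": 0.55, "z": -0.66, "wx": 0, "wy": 0, "wz": 0},
  {"x": 0, "y": 0.55, "z": -0.66, "wx": 0, "wy": 0, "wz": 0},
])

```text
t: 23.87
eef_pos: [0.5579, -0.1264, 0.2004]
tool_rot: [0.008, -0.003, 1.0, 0.004]
contact_force: [-0.4, -0.8, -0.1]
gripper_width: 0.702
```

```bash
python3 -c "
from fit import *
o=monitor.get_obs();print(o['t'],o['eef_pos'],o['contact_force'])
w=cams.read_camera('wrist');np.save('last.npy',w);g=cv2.cvtColor(w,cv2.COLOR_RGB2HSV)
for n,z in (('driver',.018),('stand',0),('jaw_mid',.07),('bushing',.042)):
 for r in finder.place_of('wrist',n): print(n,r['confidence'],np.round(r['location'],1),at('wrist',r['location'],z).round(4))
# flange: orange blobs; diameter at assumed home height
m=cv2.inRange(g,(5,100,60),(20,255,255));n,l,s,c=cv2.connectedComponentsWithStats(m)
q=proj('wrist',np.array([.5395,.0285,.078]));print('pred flange',q)
for z in (.078,.095): print(z,[proj('wrist',np.array([.5395+a,.0285+b,z])).round(1) for a,b in ((-.021,0),(.021,0),(0,-.021),(0,.021))])
for b in finder.find_in('wrist','bushing'): print(np.round(b['bbox'],1),b['confidence'])
# driver: red top blob
r=cv2.inRange(g,(0,120,40),(6,255,255))|cv2.inRange(g,(174,120,40),(180,255,255))
n,l,s,c=cv2.connectedComponentsWithStats(r)
print([ (s[i].tolist(),c[i].round(1).tolist()) for i in range(1,n) if s[i,4]>80])
print('pred handle top/bottom',[proj('wrist',np.array([.5605,-.2355,z])).round(1) for z in (.123,.04)])
"
```

```text
23.8667 [ 0.55787501 -0.12637116  0.2004374 ] [-0.44369743 -0.82624892 -0.09371715]
driver 0.87 [154.  171.9] [ 0.5581 -0.2385  0.018 ]
driver 0.74 [150.   73.5] [ 0.4455 -0.2387  0.018 ]
driver 0.6 [ 87.4 150.2] [ 0.5293 -0.3254  0.018 ]
stand 0.65 [158.  170.2] [ 0.5599 -0.2394  0.    ]
jaw_mid 0.88 [399.1 170. ] [0.5433 0.0246 0.07  ]
jaw_mid 0.75 [374.7 157.6] [ 0.5315 -0.0052  0.07  ]
bushing 0.95 [387.  159.7] [0.5379 0.0235 0.042 ]
bushing 0.85 [494.5 282.8] [0.7312 0.2779 0.042 ]
bushing 0.6 [446.3 198.2] [0.5829 0.1182 0.042 ]
pred flange [406.18409273 168.08707287]
0.078 [array([408.3, 147.4]), array([403.7, 188.2]), array([388.3, 167.5]), array([422.9, 168.7])]
0.095 [array([416.9, 150.1]), array([411.7, 193. ]), array([396.1, 171.3]), array([431.6, 172.4])]
[382.  148.   41.9  42.9] 0.86
[438.9 189.1  37.9  30. ] 0.81
[487.9 273.5  21.5  33.8] 0.61
[([62, 145, 20, 17, 217], [72.7, 152.5]), ([50, 151, 14, 15, 166], [56.3, 157.9]), ([106, 166, 52, 47, 1472], [131.0, 189.0])]
pred handle top/bottom [array([120.2, 202.4]), array([150.4, 178.4])]
```

The last wrist check agrees with seated and stowed. The flange box is at the height predicted for home (z 0.078), not the started height, and the red handle lies on its predicted upright axis. Handing in.

```bash
python3 -c "
from station import bot
print(bot.hand_in())"
```

```text
the job is handed in; nothing more can be done
None
```

The new bushing is pressed home in the block, the driver is back upright in its stand, and the job is handed in. Hand-in gave no verdict.

- **Start:** I used the small orange bushing from the tray. It went about 10 mm into the bore with no reaction force, and I let go with the flange well proud. A wrist picture showed it standing there.
- **Press:** I used the larger red driver, from the stand. It met light resistance from the ring and stopped hard at tool height 0.1155–0.1156 m; I had worked out 0.1157 m for fully home.
- **Confirming push:** The tool read 19.6 N upward. Adding about 2 N for the driver's weight gives about 21.5 N on the bushing. No reading came close to 30 N.
- **Driver return:** It came to rest at the same tool height as at pick-up (0.0677 m).
- **Final check:** At about 24 s, the flange sat where the camera model puts a seated bushing. The driver's handle lay within about 4 pixels of its predicted upright axis. The tool touched nothing.
- **Not checked or in disagreement:**
  - I reached the 12-picture limit, so I never saw the approach to the stand or the end state. I checked those only by forces, detections and camera projections.
  - The detector's own positions for the flange and driver were 3 to 5 mm off mine, which is within its usual error.
  - I didn't re-measure the other items; no touch on them showed in the force readings.

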